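# Shut the loaded sample case and hold its label holder pressed home

### The arm

A 6-joint arm with a two-finger parallel gripper is mounted at the origin on a cart in front of the work surface, level with it; the furniture and walls round the work are solid. World frame = base frame: x ahead of the robot, y to its left, z up, the work surface at z = 0. Lengths are in m, angles in degrees, forces in N, time in s.
With the tool pointing down it reaches from about 0.4 to 0.825 m from the base axis. Payload 7 kg.
Tool frame: the origin (TCP) lies midway between the tips of the shut fingers; the grasp point (between the pads) lies 19 mm behind it; z points along the fingers, y is the line along which they close (so a half turn about z gives the same grasp; the last joint's range is limited). The gripper opens to 88 mm and grips with 3 to 60 N. Pads are 19 mm wide; open, the fingers measure 130 mm over their backs; the gripper's body (78 mm by 193 mm) begins 47 mm behind the grasp point.
Start: joints at [87.554, 20.546, 0.682, 0, -70.136, -16.507], TCP at [0.219, 0.638, 0.227] pointing down, gripper open.
Joint ranges: [-176.03, 176.03], [-82.01, 121.73], [-58.28, 71.71], [-173.87, 95.51], [-174.79, -0.11], [-173.66, 173.66]. Speed limits (degrees/s): [136.94, 136.94, 172.46, 180, 180, 180].

### API

Orientations are given as [roll, pitch, yaw] about the fixed x, y, z axes, in that order (R = Rz(yaw) Ry(pitch) Rx(roll)).
In Python, from plant import ctrl gives the robot as it stands.
- The arm moves only by the tool step_arm, never from a script. Its argument "rows" is a list of rows, each a list of 3 entries, a list of its own where there are three numbers: the closure, from 0 (fully open) to 1 (shut), then the shift along the world's x, y, z in mm, then the turn, a rotation vector about the world's x, y, z in rad. A call has exactly 5 rows; each row is the pose to reach, as a shift and turn from the pose commanded when the call began; what a row does not reach only later rows make up. A row lasts 1/12 s, in which the tool goes at most 41.7 mm and 7.16 degrees, less where a joint would pass 70% of its speed; a pose out of reach is approached as far as the arm can. A call with a gripper value outside its range is refused whole. The fingers move at their own pace and stop on an object; the grip force is fixed at half the most. Time passes only in rows, so rows that repeat a pose let the fingers close, or fill a call up. It gives the time, the measured TCP pose, the force, the opening and the grip force at its end, in the units of the state.
- ctrl.get_obs(): the state, without advancing time (a new reading comes with each control period).
- ctrl.snapshot(name): name is "side" or "top"; returns the picture (400x640x3 uint8, red, green, blue); there is no depth.
- ctrl.camera_model(name): a dict with "intrinsics" (3x3 intrinsics, pixels), "R" (3x3) and "t" (3): a world point X has camera coordinates R X + t. Camera axes: x right, y down, z forward; pixel columns grow to the right and rows downward; lengths in m; the calibration is good to about 2 mm. A picture is of the moment at which its call begins. camera_model takes no time and is no camera call.
- ctrl.close_job(): hands the job in; it is judged then, once.
The state is a dict: "clock": time; "joint_pos": joint angles; "qvel": joint speeds; "tau": joint torques, N m; "tool_pos": TCP position; "orientation": TCP orientation; "force": force on the tool from outside, world axes, zero at the start; "moment": the same for the moment, N m; "opening": finger opening in m; "gripper_force": force on a finger pad.
Only numpy, scipy, OpenCV 4.12 (cv2) and the standard library are available. Lean on these libraries where they do the work, as an engineer would, in place of code of your own. Each camera call takes 0.05 s, during which the arm holds its last target. There are 200 camera calls.

### The job

The sample case is loaded: shut its lid first. Then take the wide label holder (not the narrow one) out of the stand, push it upright down behind the lip of the metal frame on the front of the case until it is fully home against the spring, and finish while still holding it pressed home there: the spring pushes it back up if you let go. Leave the narrow holder in the stand and the other things on the desk where they are.

Things in the scene. Friction and masses are not known exactly. Their poses are not given: they have to be found in the camera images.
- case: Wooden case 160 x 100 mm, 62 mm high when shut, fixed. Origin: centre of its underside, on the desk; z up, x along its long side, -y its front, facing roughly the robot. Small brass catch at the middle of the lid's front edge. A bare-metal label frame (80 mm wide, standing 26 mm out from the front, 39 mm high with its flared mouth) is fixed on the front, its middle at x = +38 mm.
- case_lid (a joint): Lid of the case, rad: 0 shut, at most 1.83 open. Hinged along the case's x at y = +52, z = 49 mm of the case frame (side away from the robot). It starts open at 1.55 to 1.8. The hinge is a little stiff: the lid stays where it is left while well open; pushed to the front and down past about 0.8 it sinks shut on its own.
- lid_edge (a point): Middle of the lid's free edge, on its outer face: 102 mm from the hinge along the lid and 13 mm off the hinge plane to the outer side. Shut, it lies at the top of the case's front, 62 mm above the desk; open, it is the lid's top edge, about 150 mm above the desk, and the outer face looks away from the robot.
- slot_home (a point): Where the middle of the wide holder's underside is when fully home, 8 mm above the desk; axes as the case's. The slot is 64 mm along x and 9 mm along y, between frame back and lip; its straight walls end 24 mm above this point, then the mouth flares out 8 mm on all sides, up to 31 mm above. The shut lid's front edge is 13 mm behind the slot's middle (+y), its top 54 mm above this point.
- spring_shoe (a joint): Spring-loaded metal bar at the bottom of the slot, m: 0 is up (its top 10 mm above slot_home), 0.010 fully pressed down (top level with slot_home, hard stop). It pushes up with 4 N at 0 and 12 N at 0.010.
- wide_holder: White upright plate 60 mm wide (own y), 6 mm thick (own x), 100 mm high, 0.04 to 0.07 kg: plate up to 63 mm, above it a grip tab 30 mm wide, 10 mm thick. Both faces alike. Origin: middle of its underside. Slides straight up out of the stand. Gripped across the thickness by the tab's top 25 mm, the fingers clear the shut lid. Goes in the slot with its y parallel to the case's x, either way round.
- narrow_holder: The same kind of holder, but the plate is only 36 mm wide with a 24 mm tab; it stands in the other groove and stays there.
- holder_stand: Grey plastic stand 40 x 164 mm, 28 mm high, fixed. Origin: centre of its underside; its long side is its own y. Two grooves 9 mm wide in line along y, centred at y = +39 and -39 mm, their floor 6 mm above the desk. Which holder stands in which varies.
- vial: Bystander: screw-cap sample vial 27 mm across, 60 mm high, right of the case; origin under its middle.
- amber_bottle: Bystander: amber glass bottle 52 mm across, 109 mm high, right of the case; origin under its middle.
- timer: Bystander: flat bench timer 66 x 63 x 18 mm near the desk's front edge; origin under its middle.
- strips: Bystander: flat box 80 x 52 x 16 mm near the desk's front edge, left of the case; origin under its middle.
Not all that is in view belongs to the job. What is shaped like the narrow_holder but red is not meant.

How it is judged:
By the outcome, as a careful person would: the job done as asked, in the order asked, and still so for the second after the job is handed in, while the arm keeps its last pose, push and grip.
It also fails if it takes over 64 s, if anything falls off the work surface, if the arm or the gripper's body presses on something with over 40 N, if the wrist force passes 120 N, or if a joint passes its speed limit or range.

## Working session

There is one attempt and no reset: what is moved stays moved. The work goes in short steps, Python scripts to look and compute and a tool call to move; the robot and the scene stay as the last step left them, time stands still between calls to the robot, and variables do not carry over. Pictures are saved under pics/ and viewed, at most 10 in all, crops included, and the job is handed in when it is done.

Besides the shell and the picture viewer there is one more tool, called by a JSON object that holds its "fn" and its "kwargs". step_arm: Moves the arm, as the interface text tells. Its arguments: {"type":"object","properties":{"rows":{"type":"array"}},"required":["rows"]}

```bash
mkdir -p pics
python3 - <<'E'
from plant import ctrl
import cv2,json,numpy as np
o=ctrl.get_obs();print({k:np.round(v,3).tolist() for k,v in o.items()})
for n in("side","top"):
    im=ctrl.snapshot(n);cv2.imwrite(f"pics/{n}0.png",im[...,::-1])
    m=ctrl.camera_model(n);print(n,{k:np.round(v,4).tolist() for k,v in m.items()})
E
```

```text
{'clock': 0.0, 'joint_pos': [87.555, 20.59, 0.634, -0.02, -70.134, -16.506], 'qvel': [-0.064, -0.041, -0.089, -0.059, 0.035, 0.012], 'tau': [0.001, -58.272, 29.305, 6.997, 0.007, -0.0], 'tool_pos': [0.219, 0.638, 0.226], 'orientation': [179.908, -0.008, -18.957], 'force': [-0.491, -0.654, -1.132], 'moment': [0.01, 0.008, 0.004], 'gripper_force': 0.0, 'opening': 0.087}
side {'intrinsics': [[382.6072, 0.0, 316.1078], [0.0, 382.6072, 199.5036], [0.0, 0.0, 1.0]], 'R': [[0.9594, -0.282, 0.0014], [-0.124, -0.4262, -0.8961], [0.2533, 0.8595, -0.4439]], 't': [-0.4792, 0.1098, 0.8039]}
top {'intrinsics': [[469.0839, 0.0, 315.6563], [0.0, 469.0839, 200.3866], [0.0, 0.0, 1.0]], 'R': [[0.0147, -0.9997, -0.021], [-0.9952, -0.0126, -0.0973], [0.097, 0.0223, -0.995]], 't': [-0.0302, 0.4956, 1.0059]}
```

View pics/side0.png

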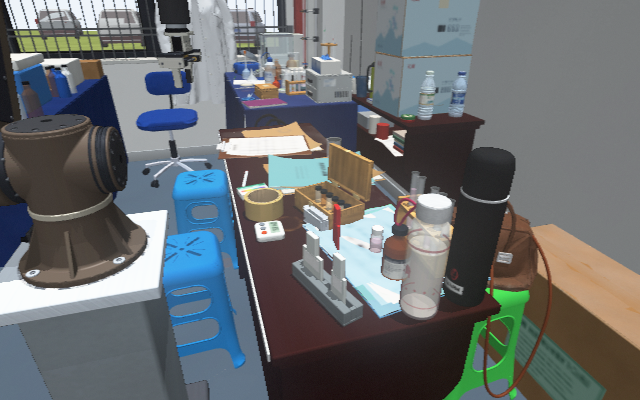

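View pics/top0.png

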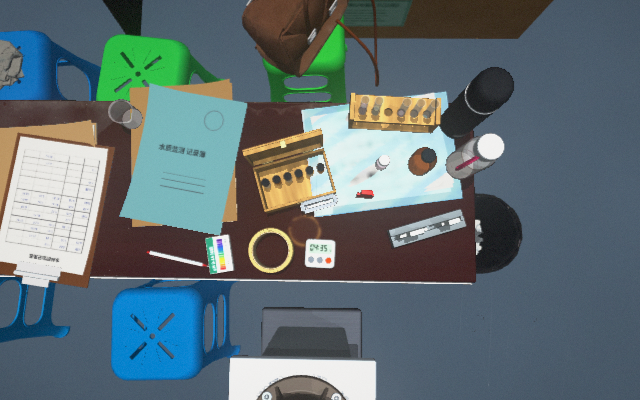

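The candidates in the side view are two white holders in the stand, tabs at (311,240) and (339,257), and a red lookalike at (337,225). The case lid is open, with its edge around (350,160). In the top view the stand spans (390,240)-(465,215) and the metal frame is at about (320,205). Next I'll take enlarged crops.

Run:
```python
import cv2
def c(n,x,y,w,h,s,o):
    im=cv2.imread(f"pics/{n}0.png")[y:y+h,x:x+w]
    im=cv2.resize(im,None,fx=s,fy=s,interpolation=cv2.INTER_CUBIC)
    for i in range(0,w,10):
        cv2.line(im,(i*s,0),(i*s,4 if (x+i)%50 else 12),(0,0,255),1)
        if (x+i)%50==0: cv2.putText(im,str(x+i),(i*s,24),0,.4,(0,0,255))
    for i in range(0,h,10):
        cv2.line(im,(0,i*s),(4 if (y+i)%50 else 12,i*s),(0,0,255),1)
        if (y+i)%50==0: cv2.putText(im,str(y+i),(14,i*s+4),0,.4,(0,0,255))
    cv2.imwrite(f"pics/{o}.png",im)
c("top",240,120,100,100,6,"tcase")
c("top",380,200,100,60,8,"tstand")
c("side",280,140,110,95,6,"scase")
c("side",285,220,90,110,5,"sstand")
```

```text
(no output)
```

View pics/tcase.png

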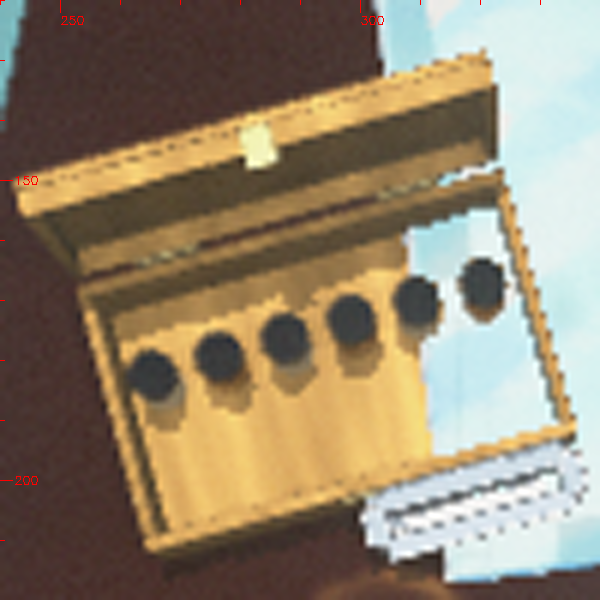

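View pics/tstand.png

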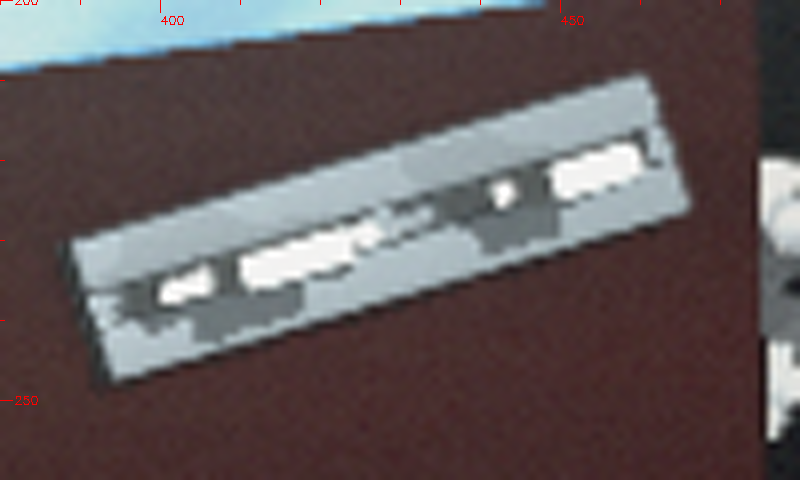

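View pics/scase.png

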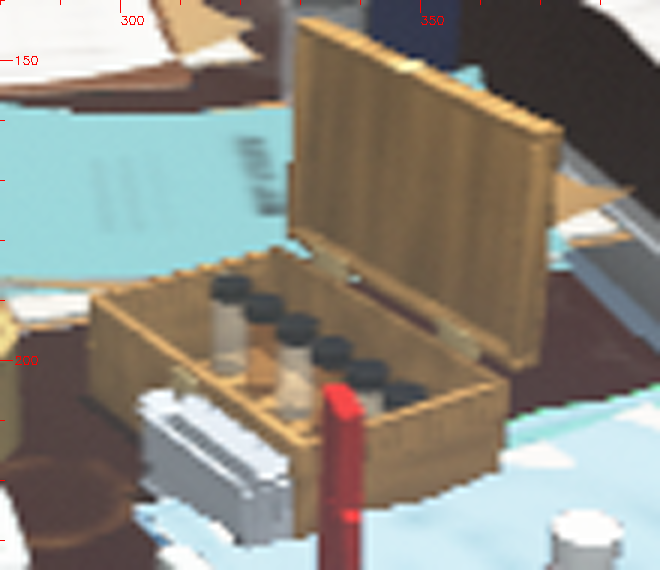

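View pics/sstand.png

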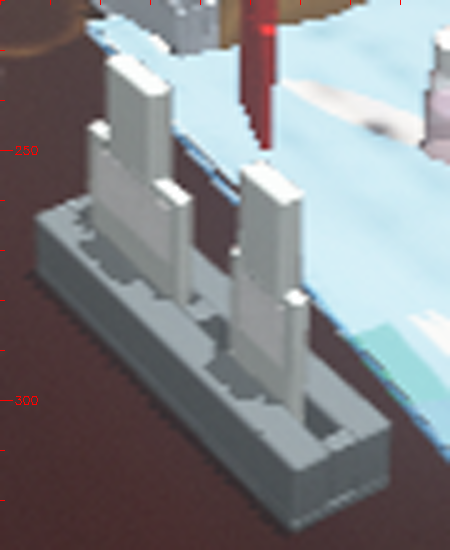

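Both the wide and narrow holders stand white in the stand. The wide one (broad shoulders) is in the left groove nearer the case, with its tab top at side (313,235) and top (418,232). The narrow one is at side (339,257), and the red decoy at side (337,206) and top (365,194). The frame is on the case's front right, mouth around top (319,204).

```bash
cat > h.py <<'E'
from plant import ctrl
import numpy as np,cv2
from scipy.optimize import least_squares
M={n:ctrl.camera_model(n) for n in("side","top")}
M={n:{k:np.array(v) for k,v in m.items()} for n,m in M.items()}
def proj(n,X):
    m=M[n];p=m["intrinsics"]@(m["R"]@np.array(X)+m["t"]);return p[:2]/p[2]
def tri(s,t):
    P=[M[n]["intrinsics"]@np.c_[M[n]["R"],M[n]["t"]] for n in("side","top")]
    X=cv2.triangulatePoints(*P,np.array(s,float),np.array(t,float)).ravel();return X[:3]/X[3]
def w(p,l,z0=0):
    c,s=np.cos(p[2]),np.sin(p[2]);return [p[0]+c*l[0]-s*l[1],p[1]+s*l[0]+c*l[1],z0+l[2]]
def fit(obs,p0,loc=lambda p,l:l):
    f=lambda p:np.concatenate([proj(n,w(p,loc(p,l)))-np.array(u) for n,l,u in obs])
    return least_squares(f,p0,loss="soft_l1")
E
python3 - <<'E'
from h import *
np.set_printoptions(precision=4,suppress=True)
# case + lid, params x,y,yaw,th,rimz
def loc(p,l):
    if len(l)==3:  # lid: x, along, off
        x,a,o=l;t=p[3];return [x,.052-a*np.cos(t)+o*np.sin(t),.049+a*np.sin(t)+o*np.cos(t)]
    return [l[0],l[1],p[4]]
a,b=.08,.05
obs=[("top",(-a,-b),(265,211.7)),("top",(a,-b),(335.8,192)),("top",(a,b),(323.8,148.3)),("top",(-a,b),(253.7,168.3)),
("side",(-a,-b),(295.3,189.5)),("side",(a,-b),(330,214.2)),("side",(a,b),(364.5,203.3)),
("top",(a,.102,.013),(321.7,128.7)),("top",(-a,.102,.013),(242.5,151.7)),("top",(a,.102,0),(322.5,134.7)),("top",(-a,.102,0),(244.2,155.8)),
("side",(-a,.102,0),(330,143)),("side",(a,.102,.013),(373.3,161.3)),("side",(a,.102,0),(370,162.5))]
r=fit(obs,[.55,.07,-1.3,1.65,.049],loc);p=r.x
print("case",p,"yawdeg",np.degrees(p[2]));print(np.round(r.fun.reshape(-1,2),1).tolist())
for n,l in(("mouth c",(.038,-.063,.039)),("outer L",(-.002,-.076,.039)),("outer R",(.078,-.076,.039)),("edge",loc(p,(0,.102,.013)))):
    X=w(p,l);print(n,np.array(X),proj("top",X),proj("side",X))
A,B=.02,.082
for s in(1,):
  obs=[("top",(A,B),(389,230)),("top",(A,-B),(460.6,209.4)),("top",(-A,-B),(466.3,226.3)),("top",(-A,B),(394,247.5)),
  ("side",(-A,B),(292.6,263)),("side",(-A,-B),(343.6,313.6)),("side",(A,-B),(363,305.4))]
  r=fit(obs,[.4,-.2,.2,.028],lambda p,l:[*l,p[3]]);q=r.x;print("stand",q,np.degrees(q[2]));print(np.round(r.fun.reshape(-1,2),1).tolist())
for y in(.039,-.039):
    X=w(q,(0,y,.106));print("groove tab top",np.array(X),proj("top",X),proj("side",X))
print("tabW",tri((312.8,235.2),(418.5,232.3)),"tabN",tri((339.5,256.5),(454.5,221.5)),"red",tri((336.7,205.5),(370,194.5)))
for n,s,t in(("vial",(377,230),(381,160)),("bottle",(399,229),(424,155))):print(n,tri(s,t))
E
```

```text
case [ 0.5374  0.0222 -1.2883  1.5976  0.0469] yawdeg -73.81318242169303
[[-0.4, 0.4], [0.7, 0.3], [0.3, -0.2], [-0.8, -0.6], [-0.8, -0.4], [0.1, 0.3], [0.6, 0.3], [-0.2, -0.2], [-0.0, -1.5], [0.8, 0.0], [-0.1, 0.7], [-0.8, -0.0], [0.6, -0.5], [-0.6, -0.7]]
mouth c [ 0.4875 -0.0319  0.039 ] [319.3268 203.6289] [315.0411 211.622 ]
outer L [0.4639 0.0029 0.039 ] [303.0528 214.3328] [301.3588 206.2808]
outer R [ 0.4862 -0.0739  0.039 ] [338.7901 204.4917] [319.7765 220.3205]
edge [0.6025 0.0411 0.1506] [282.018  139.3161] [352.2694 150.9414]
stand [ 0.4377 -0.2665  0.2886  0.026 ] 16.53799864212396
[[-0.7, -0.2], [0.3, -0.1], [0.2, 0.7], [-0.4, 0.1], [-0.4, -0.3], [0.2, 0.9], [0.6, -0.4]]
groove tab top [ 0.4266 -0.2291  0.106 ] [417.232  232.2205] [313.1497 233.6104]
groove tab top [ 0.4488 -0.3039  0.106 ] [454.7577 221.6139] [339.4813 255.1773]
tabW [ 0.4261 -0.2318  0.1045] tabN [ 0.4491 -0.304   0.1035] red [ 0.502  -0.1351  0.1038]
vial [ 0.5825 -0.1634  0.0495]
bottle [ 0.5847 -0.2454  0.0983]
```

{"fn": "step_arm", "kwargs": {"rows": [[1,[24,-32,5],[0,0,-0.12]],[1,[48,-64,10],[0,0,-0.24]],[1,[72,-96,15],[0,0,-0.36]],[1,[96,-128,20],[0,0,-0.48]],[1,[120,-160,23],[0,0,-0.6]]]}}

```text
clock: 0.52
tool_pos: [0.3399, 0.4768, 0.2497]
orientation: [180.0, -0.0, -53.6]
force: [1.1, -0.5, -0.0]
opening: 0.0599
gripper_force: 0.0
```

{"fn": "step_arm", "kwargs": {"rows": [[1,[24,-32,0],[0,0,-0.07]],[1,[48,-64,0],[0,0,-0.14]],[1,[72,-96,0],[0,0,-0.21]],[1,[96,-128,0],[0,0,-0.28]],[1,[120,-160,0],[0,0,-0.353]]]}}

```text
clock: 0.93
tool_pos: [0.4598, 0.3166, 0.2495]
orientation: [180.0, 0.0, -73.7]
force: [0.6, 0.4, -0.6]
opening: 0.0267
gripper_force: 0.0
```

{"fn": "step_arm", "kwargs": {"rows": [[1,[24,-32,0],[0,0,0]],[1,[48,-64,0],[0,0,0]],[1,[72,-96,0],[0,0,0]],[1,[96,-128,0],[0,0,0]],[1,[120,-160,0],[0,0,0]]]}}

```text
clock: 1.35
tool_pos: [0.5799, 0.1565, 0.2494]
orientation: [180.0, 0.0, -73.6]
force: [0.2, 1.0, -0.8]
opening: 0.0007
gripper_force: 0.0
```

{"fn": "step_arm", "kwargs": {"rows": [[1,[24,-32,0],[0,0,0]],[1,[48,-64,0],[0,0,0]],[1,[72,-100,-20],[0,0,0]],[1,[75,-101,-60],[0,0,0]],[1,[75,-101,-80],[0,0,0]]]}}

```text
clock: 1.77
tool_pos: [0.654, 0.0544, 0.1653]
orientation: [179.8, 0.0, -73.8]
force: [-1.5, 0.9, -2.2]
opening: 0.0005
gripper_force: 0.0
```

{"fn": "step_arm", "kwargs": {"rows": [[1,[-5,-1,-25],[0,0,0]],[1,[-20,-6,-40],[0,0,0]],[1,[-34,-10,-40],[0,0,0]],[1,[-48,-14,-41],[0,0,0]],[1,[-61,-18,-42],[0,0,0]]]}}

```text
clock: 2.18
tool_pos: [0.5925, 0.0391, 0.1266]
orientation: [179.9, -0.0, -73.6]
force: [1.5, 0.7, -0.1]
opening: 0.0002
gripper_force: 0.7
```

{"fn": "step_arm", "kwargs": {"rows": [[1,[-11,-3,-3],[0,0,0]],[1,[-22,-6,-8],[0,0,0]],[1,[-35,-10,-18],[0,0,0]],[1,[-45,-13,-28],[0,0,0]],[1,[-54,-16,-42],[0,0,0]]]}}

```text
clock: 2.6
tool_pos: [0.5392, 0.0234, 0.0861]
orientation: [-179.9, 0.0, -73.5]
force: [-0.2, 1.3, 0.7]
opening: 0.0005
gripper_force: 1.0
```

{"fn": "step_arm", "kwargs": {"rows": [[1,[-2,-1,-8],[0,0,0]],[1,[-4,-1,-14],[0,0,0]],[1,[-6,-2,-20],[0,0,0]],[1,[-6,-2,-20],[0,0,0]],[1,[-6,-2,-20],[0,0,0]]]}}

```text
clock: 3.02
tool_pos: [0.5336, 0.0214, 0.0654]
orientation: [180.0, -0.0, -73.5]
force: [0.0, 1.0, -0.4]
opening: 0.0002
gripper_force: 0.0
```

{"fn": "step_arm", "kwargs": {"rows": [[1,[0,0,40],[0,0,0]],[1,[0,0,80],[0,0,0]],[1,[0,0,118],[0,0,0]],[0.5,[-15,-30,135],[0,0,0]],[0.5,[-30,-65,145],[0,0,0]]]}}

```text
clock: 3.43
tool_pos: [0.5055, -0.0428, 0.2145]
orientation: [-179.6, -0.0, -73.4]
force: [0.5, -2.1, 0.0]
opening: 0.0086
gripper_force: 0.0
```

{"fn": "step_arm", "kwargs": {"rows": [[0.5,[-15,-37,0],[0,0,0]],[0.5,[-30,-74,0],[0,0,0]],[0.5,[-45,-111,0],[0,0,0]],[0.5,[-60,-148,0],[0,0,0]],[0.5,[-77,-187,-20],[0,0,0]]]}}

```text
clock: 3.85
tool_pos: [0.4298, -0.2286, 0.1965]
orientation: [-179.6, -0.2, -73.5]
force: [1.4, -0.2, -0.1]
opening: 0.0406
gripper_force: 0.0
```

Run:
```python
from h import *
o=ctrl.get_obs();print(o["tool_pos"],o["orientation"],o["opening"])
a=ctrl.snapshot("side")[130:330,220:430];b=ctrl.snapshot("top")[110:260,240:480]
a=cv2.resize(a,None,fx=2.9,fy=2.9);b=cv2.resize(b,None,fx=3.3,fy=3.3)
cv2.imwrite("pics/s1.png",a[...,::-1]);cv2.imwrite("pics/t1.png",b[...,::-1])
```

```text
[ 0.42982924 -0.22856478  0.19654414] [-179.64581368   -0.2294297   -73.48869545] 0.040593095619650445
```

View pics/s1.png

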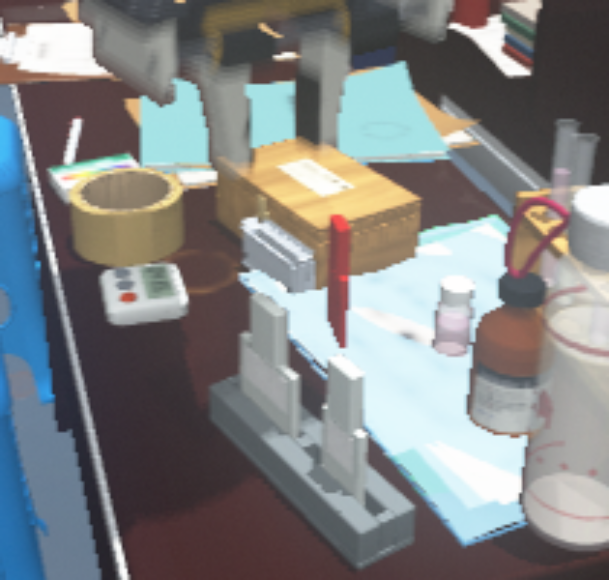

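The picture shows the lid shut (case at side px ~(330,190)) and the gripper over the wide holder's tab. Descending to grasp.

{"fn": "step_arm", "kwargs": {"rows": [[0.5,[0,0,-30],[0,0,0]],[0.5,[0,0,-60],[0,0,0]],[0.5,[0,0,-85],[0,0,0]],[0.5,[0,0,-102],[0,0,0]],[0.5,[0,0,-113],[0,0,0]]]}}

```text
clock: 4.37
tool_pos: [0.4278, -0.2259, 0.0783]
orientation: [179.9, 0.0, -73.6]
force: [-0.3, 0.2, 1.1]
opening: 0.044
gripper_force: 0.0
```

{"fn": "step_arm", "kwargs": {"rows": [[0.8,[0,0,0],[0,0,0]],[1,[0,0,0],[0,0,0]],[1,[0,0,0],[0,0,0]],[1,[0,0,0],[0,0,0]],[1,[0,0,0],[0,0,0]]]}}

```text
clock: 4.78
tool_pos: [0.4289, -0.2262, 0.0809]
orientation: [-179.9, -0.0, -73.5]
force: [0.5, 0.2, -0.7]
opening: 0.0158
gripper_force: 0.0
```

{"fn": "step_arm", "kwargs": {"rows": [[1,[0,0,0],[0,0,0]],[1,[0,0,0],[0,0,0]],[1,[0,0,0],[0,0,0]],[1,[0,0,0],[0,0,0]],[1,[0,0,0],[0,0,0]]]}}

```text
clock: 5.2
tool_pos: [0.4276, -0.2266, 0.0806]
orientation: [180.0, -0.0, -73.5]
force: [-3.9, -1.2, 7.7]
opening: 0.0101
gripper_force: 29.8
```

{"fn": "step_arm", "kwargs": {"rows": [[1,[0,0,10],[0,0,0]],[1,[0,0,25],[0,0,0]],[1,[0,0,50],[0,0,0]],[1,[0,0,85],[0,0,0]],[1,[0,0,115],[0,0,0]]]}}

```text
clock: 5.62
tool_pos: [0.4279, -0.2262, 0.1967]
orientation: [-180.0, -0.0, -73.6]
force: [1.6, -0.3, -0.2]
opening: 0.0097
gripper_force: 30.0
```

{"fn": "step_arm", "kwargs": {"rows": [[1,[11,36,0],[0,0,0]],[1,[22,73,0],[0,0,0]],[1,[33,110,0],[0,0,0]],[1,[44,146,0],[0,0,0]],[1,[55,180,0],[0,0,0]]]}}

```text
clock: 6.03
tool_pos: [0.4833, -0.0443, 0.1955]
orientation: [-179.9, 0.0, -73.6]
force: [0.6, -0.8, 0.1]
opening: 0.01
gripper_force: 30.0
```

{"fn": "step_arm", "kwargs": {"rows": [[1,[2,8,-10],[0,0,0]],[1,[4,14,-30],[0,0,0]],[1,[4,14,-50],[0,0,0]],[1,[4,14,-60],[0,0,0]],[1,[4,14,-60],[0,0,0]]]}}

```text
clock: 6.45
tool_pos: [0.4855, -0.0326, 0.1328]
orientation: [179.8, 0.0, -73.6]
force: [0.5, 0.1, -0.6]
opening: 0.01
gripper_force: 30.0
```

Run:
```python
from h import *
for i in range(3):
    a=ctrl.snapshot("side");b=ctrl.snapshot("top")
    o=ctrl.get_obs();print(o["tool_pos"],o["orientation"],o["opening"],o["force"])
cv2.imwrite("pics/s2f.png",a[...,::-1]);cv2.imwrite("pics/t2f.png",b[...,::-1])
a=cv2.resize(a[130:245,270:380],None,fx=5,fy=5,interpolation=cv2.INTER_CUBIC)
b=cv2.resize(b[155:255,280:400],None,fx=3,fy=3,interpolation=cv2.INTER_CUBIC) # right part
im=np.zeros((575,800,3),np.uint8);im[:,:550]=a;im[:300,560:800]=b[:,:240]
cv2.imwrite("pics/c2.png",im[...,::-1])
```

```text
[ 0.48729602 -0.03258015  0.1352423 ] [ 1.79981804e+02 -2.19038060e-02 -7.35670309e+01] 0.009791747093775284 [0.28497839 0.16263658 0.2291288 ]
[ 0.48793628 -0.03241862  0.13597527] [-1.79902648e+02 -1.63773095e-02 -7.35780564e+01] 0.00988126784685267 [ 0.96286721 -0.96642505 -0.74931038]
[ 0.48786207 -0.03233809  0.13594036] [-1.79886133e+02 -6.01089335e-03 -7.35815472e+01] 0.009933389257606996 [-0.65086141  0.33020095 -0.19940152]
```

View pics/c2.png

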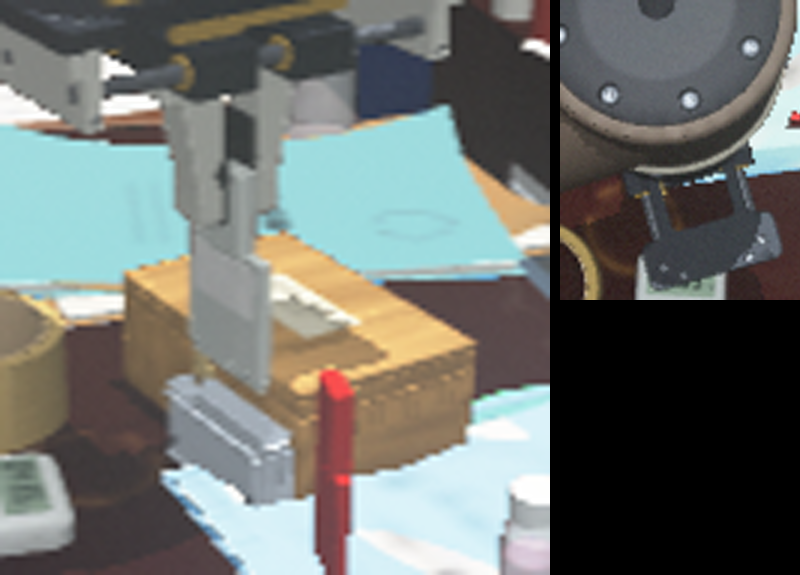

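Run:
```python
from h import *
np.set_printoptions(precision=1,suppress=True)
p=[.4879,-.0323,np.radians(-73.6)]
for d in(0,.003,.006):
  print(d,*[proj("side",w(p,(d+x,y,z)))for x,y,z in((-.03,-.003,.062),(.03,-.003,.062),(.03,.003,.062),(-.03,-.003,.124),(.03,.003,.124))])
c=[.5374,.0222,-1.2883]
print("mouth flare/frame",*[proj("side",w(c,l)) for l in((-.002,-.076,.039),(.078,-.076,.039),(.078,-.05,.039),(-.002,-.05,.039))])
```

```text
0 [307.2 198.2] [321.4 208.3] [323.7 207.6] [307.  173.6] [324.  182.1]
0.003 [307.9 198.7] [322.2 208.8] [324.4 208.1] [307.7 174.1] [324.7 182.5]
0.006 [308.6 199.2] [322.9 209.3] [325.2 208.6] [308.4 174.5] [325.5 183. ]
mouth flare/frame [301.3 206.3] [319.8 220.3] [329.5 217.3] [310.7 203.6]
```

The picture shows the holder upright over the frame mouth: plate edges at side px 308 and 324, mouth at 303–328. The lid is shut.

{"fn": "step_arm", "kwargs": {"rows": [[1,[-1,3,-8],[0,0,0]],[1,[-1,3,-16],[0,0,0]],[1,[-1,3,-22],[0,0,0]],[1,[-1,3,-28],[0,0,0]],[1,[-1,3,-28],[0,0,0]]]}}

```text
clock: 7.17
tool_pos: [0.4852, -0.0294, 0.1052]
orientation: [179.9, 0.0, -73.6]
force: [0.5, -0.6, -0.6]
opening: 0.0099
gripper_force: 30.0
```

{"fn": "step_arm", "kwargs": {"rows": [[1,[0,0,-3],[0,0,0]],[1,[0,0,-6],[0,0,0]],[1,[0,0,-8],[0,0,0]],[1,[0,0,-10],[0,0,0]],[1,[0,0,-10],[0,0,0]]]}}

```text
clock: 7.58
tool_pos: [0.486, -0.0292, 0.0965]
orientation: [180.0, 0.0, -73.6]
force: [-0.4, 0.5, -0.6]
opening: 0.0098
gripper_force: 30.0
```

{"fn": "step_arm", "kwargs": {"rows": [[1,[0,0,-2],[0,0,0]],[1,[0,0,-4],[0,0,0]],[1,[0,0,-6],[0,0,0]],[1,[0,0,-8],[0,0,0]],[1,[0,0,-8],[0,0,0]]]}}

```text
clock: 8.0
tool_pos: [0.4865, -0.0292, 0.089]
orientation: [-180.0, -0.0, -73.5]
force: [-0.9, -0.3, 5.9]
opening: 0.0099
gripper_force: 30.0
```

{"fn": "step_arm", "kwargs": {"rows": [[1,[0,0,-2],[0,0,0]],[1,[0,0,-4],[0,0,0]],[1,[0,0,-6],[0,0,0]],[1,[0,0,-6],[0,0,0]],[1,[0,0,-6],[0,0,0]]]}}

```text
clock: 8.42
tool_pos: [0.4867, -0.0292, 0.0836]
orientation: [-179.9, -0.0, -73.5]
force: [-3.4, 0.9, 10.4]
opening: 0.0097
gripper_force: 30.0
```

{"fn": "step_arm", "kwargs": {"rows": [[1,[0,0,-1],[0,0,0]],[1,[0,0,-2],[0,0,0]],[1,[0,0,-2],[0,0,0]],[1,[0,0,-2],[0,0,0]],[1,[0,0,-2],[0,0,0]]]}}

```text
clock: 8.83
tool_pos: [0.4871, -0.0292, 0.0826]
orientation: [-179.9, -0.0, -73.5]
force: [-4.6, 1.0, 19.5]
opening: 0.0098
gripper_force: 30.0
```

{"fn": "step_arm", "kwargs": {"rows": [[1,[0,0,-1],[0,0,0]],[1,[0,0,-1],[0,0,0]],[1,[0,0,-1],[0,0,0]],[1,[0,0,-1],[0,0,0]],[1,[0,0,-1],[0,0,0]]]}}

```text
clock: 9.25
tool_pos: [0.4877, -0.0291, 0.0825]
orientation: [-179.8, -0.1, -73.5]
force: [-6.3, 1.3, 27.9]
opening: 0.0097
gripper_force: 30.2
```

Run:
```python
from h import *
for i in range(8): a=ctrl.snapshot("side")
o=ctrl.get_obs();print(o["tool_pos"],o["force"],o["gripper_force"])
cv2.imwrite("pics/s3.png",cv2.resize(a[130:330,250:400],None,fx=3,fy=3,interpolation=cv2.INTER_CUBIC)[...,::-1])
```

```text
[ 0.48769989 -0.02905956  0.08253036] [-6.16410607  1.33673041 27.55600303] 30.16836404800415
```

View pics/s3.png

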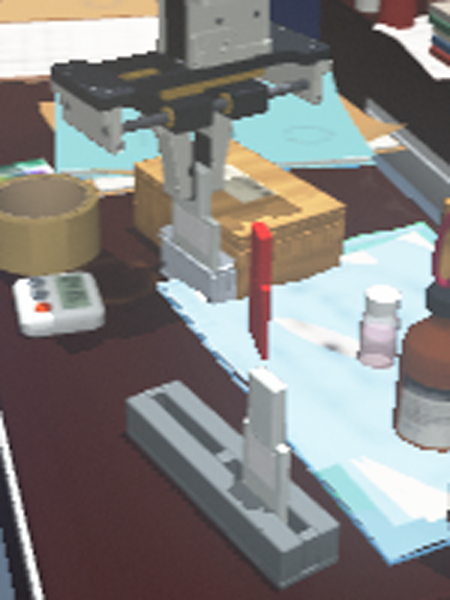

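The picture shows the wide holder seated upright in the frame at crop px (197,255). The lid is shut, the narrow holder is still in the stand at (265,430), and nothing else has moved. The press holds steady at 28 N against the hard stop.

```bash
python3 -c "
from plant import ctrl
print(ctrl.close_job())"
```

```text
the job is handed in; nothing more can be done
None
```

I shut the lid, then pushed the wide holder fully home in the frame; the arm is still pressing it there at about 28 N, and the job was handed in at about 10 s on the robot's clock.

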